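Work the pedal bin: lid up by its lever, lid down without a slam

TASK

My hands are full of peelings, so open the steel bin for me: with your fingertips push its lever right down, and keep the lid wide open for a full three seconds. Then ease the lever back up so that the lid comes down softly and closes without slamming, and take your hand away. Do not lift the lid by hand, and do not grasp, tip or shift the bin or the things standing around it.

Things in the scene. Friction and masses are not known exactly. Their poses are not given: they have to be found in the camera images.
- bin: round brushed-steel pedal bin, loose, 1.6 kg, 170 mm across and 250 mm tall to the top of its domed lid. Origin: centre of its underside, on the marble. Its own -x axis points out of the front, where the lever sticks out; +x is the back, with the lid's hinge; z up
- lever_pad (a point): centre of the top face of the lever's ribbed steel pad, 48 mm long (bin's x), 60 mm wide (bin's y), 6 mm thick. At rest it is 41 mm above the marble and 149 mm in front of the bin's axis, 65 mm clear of the bin's wall (pad spans 41 to 89 mm from the wall); right down, its top is 11 mm above the marble. It moves almost straight down
- lever (a joint): angle of the lever, rad: 0 = at rest, pad up; 0.2 = right down on its stop. It turns on a pivot under the middle of the bin. At the pad's centre it takes about 4 to 6 N at first, falling to 1 to 3 N as the lid rises, then it meets the stop; only the lid's weight brings it back up
- lid (a joint): angle of the lid, rad: 0 = shut, 1.2 = wide open. The lid is linked to the lever and always follows it: lid angle = 6 x lever angle, about 40 rad per metre of pad travel. Let go, it falls and slams
- lid_cover: the bin's domed steel lid, 172 mm across, 28 mm high, about 0.15 kg, hinged at the back of the bin at 223 mm height. Origin: centre of the lid's underside, directly above the bin's origin when shut; when it opens, its front edge swings up and back, away from the lever
- bottle: tall green glass bottle with a white stopper, 72 mm across, 281 mm tall, standing beside the bin; origin: centre of its underside
- bowl: white ceramic bowl, 116 mm across, 48 mm high; origin: centre of its underside
- pan_lid: round aluminium pan lid lying knob up, 116 mm across, 35 mm high; origin: centre of its underside
- spoon: pink plastic measuring spoon lying flat, 122 mm long, 15 mm high; origin: on the marble at the middle of its length

How it is judged:
By the outcome, as a careful person would: the job done as asked, in the order asked, and still so for the second after the job is handed in, with the robot touching nothing.
It also fails if it takes over 53 s, if anything falls off the work surface, if the arm or the gripper's body presses on something with over 40 N, if the wrist force passes 120 N, or if a joint passes its speed limit or range.

ROBOT

A 6-joint arm with a two-finger parallel gripper is mounted at the origin on the work surface. World frame = base frame: x ahead of the robot, y to its left, z up, the work surface at z = 0. Lengths are in mm, angles in rad, forces in N, time in s.
With the tool pointing down it reaches from about 300 to 775 mm from the base axis. Payload 14.6 kg.
Tool frame: the origin (TCP) lies midway between the tips of the shut fingers; the grasp point (between the pads) lies 19 mm behind it; y points along the fingers, x is the direction in which the jaws open and shut, and the axes are right-handed (so a half turn about y gives the same grasp; the last joint's range is limited). The gripper opens to 94 mm and grips with 3 to 60 N. Pads are 16 mm wide; open, the fingers measure 119 mm over their backs; the gripper's body (75 mm by 177 mm) begins 78 mm behind the grasp point.
Start: joints at [-1.169, 0.3, 1.521, -0, 1.321, -0.067], TCP at [248.491, -490.654, 205.446] pointing down, gripper open.
Joint ranges: [-3.03, 3.03], [-0.79, 2.21], [0.23, 2.52], [-1.04, 4.18], [0, 3.07], [-2.55, 2.55]. Speed limits (rad/s): [2.22, 2.22, 2.57, 3.14, 3.14, 3.14].

INTERFACE

Orientations are given as [roll, pitch, yaw] about the fixed x, y, z axes, in that order (R = Rz(yaw) Ry(pitch) Rx(roll)).
In Python, from cell import manip gives the robot as it stands.
- The arm moves only by the tool servo_tool, never from a script. Its argument "commands" is a list of rows, each an object with "dp": the shift along the tool's x, y, z in mm, a list of three; "turn": the turn, a rotation vector about the tool's x, y, z in degrees, a list of three. A call has 1 to 5 rows; each row is the pose to reach, as a shift and turn from the pose measured when the call began, along the tool's axes at that moment; what a row does not reach only later rows make up. A row lasts 1/12 s, in which the tool goes at most 41.7 mm and 7.16 degrees, less where a joint would pass 70% of its speed; a pose out of reach is approached as far as the arm can. A call with a gripper value outside its range is refused whole. "grip" is the gripper command: -1 is fully open, 1 is shut, values between are in proportion, set as the call begins (left out, the last holds). The fingers move at their own pace and stop on an object; "force" is the grip in N (left out, the last holds). Time passes only in rows, so rows that repeat a pose let the fingers close. It gives the time, the measured TCP pose, the force and the opening at its end, in the units of the state.
- manip.read_state(): the state, without advancing time (a new reading comes with each control period).
- manip.camera(name): name is "side" or "top" or "wrist"; returns a dict with "img" (420x560x3 uint8, red, green, blue), "depth" (420x560 float32, mm along the optical axis (not along the pixel's ray), 0 where there is no reading), "K" (3x3 intrinsics, pixels), "R" (3x3) and "t" (3): a world point X has camera coordinates R X + t; the wrist camera has in their place "hand_eye" (4x4, takes a point from camera to tool coordinates, whose origin is the TCP and whose axes are the tool frame's). Camera axes: x right, y down, z forward; pixel columns grow to the right and rows downward; lengths in mm; the calibration is good to about 2 mm. A picture is of the moment at which its call begins: read the wrist's pose just before it.
- manip.sign_off(): hands the job in, once; it reports no verdict.
The state is a dict: "clock": time; "joints": joint angles; "qd": joint speeds; "effort": joint torques, N m; "eef_pos": TCP position; "eef_rot": TCP orientation; "wrist_force": force on the tool from outside, world axes, zero at the start; "moment": the same for the moment, N m; "finger_gap": finger opening in mm.
Only numpy, scipy, OpenCV 4.12 (cv2) and the standard library are available. Lean on these libraries where they do the work, as an engineer would, in place of code of your own. Each camera call takes 0.05 s, during which the arm holds its last target.

## Working session

There is one attempt and no reset: what is moved stays moved. The work goes in short steps, Python scripts to look and compute and a tool call to move; the robot and the scene stay as the last step left them, time stands still between calls to the robot, and variables do not carry over. Pictures are saved under pics/ and viewed, and the job is handed in when it is done.

Besides the shell and the picture viewer there is one more tool, called after "Emit:" as name(argument=value, ...) on one line, values as JSON. servo_tool: Moves the arm, as the interface text tells. Its arguments: {"type":"object","properties":{"commands":{"type":"array","items":{"type":"object","properties":{"dp":{"type":"array","items":{"type":"number"}},"turn":{"type":"array","items":{"type":"number"}}}}},"grip":{"type":"number"},"force":{"type":"number"}},"required":["commands"]}

```bash
mkdir -p pics; ls; cat > h.py <<'E'
import numpy as np,cv2
from cell import manip
def snap(n,f):
    c=manip.camera(n); cv2.imwrite('pics/'+f,c['img'][:,:,::-1]); np.savez('pics/'+f[:-4]+'.npz',**{k:v for k,v in c.items()}); return c
E
python3 - <<'E'
from h import *
s=manip.read_state();print(s)
for n in('side','top'):
    c=snap(n,n+'0.png')
    print(c['K'],c['R'],c['t'])
E
```

```text
pics
{'clock': 0.0, 'joints': array([-1.16856854e+00,  3.00455837e-01,  1.52158239e+00, -2.54677858e-05,
        1.32067481e+00, -6.66244815e-02]), 'qd': array([-1.19433382e-03, -6.98716073e-05, -1.04482772e-04,  1.11327363e-04,
       -2.02368023e-03, -2.19120393e-03]), 'effort': array([-3.44359971e-03, -5.31816852e+01, -3.52738345e+01,  7.07440870e-02,
        2.44933198e-02, -9.54093798e-05]), 'eef_pos': array([ 248.40301298, -490.42143361,  204.89414335]), 'eef_rot': array([-1.57074635e+00,  1.11953416e-03, -1.10193771e+00]), 'wrist_force': array([ 0.24092613,  0.4437854 , -0.16252205]), 'moment': array([-0.02065111, -0.00674371, -0.05949222]), 'finger_gap': 93.8096618834253}
[[381.2692947    0.         281.9561533 ]
 [  0.         381.2692947  210.95539451]
 [  0.           0.           1.        ]] [[ 0.80473587 -0.59340095 -0.01659789]
 [-0.42187907 -0.55201023 -0.71923762]
 [ 0.41763408  0.58579862 -0.69456587]] [-481.24810551  328.9409787   579.07719879]
[[430.38136027   0.         284.50513701]
 [  0.         430.38136027 210.11078999]
 [  0.           0.           1.        ]] [[ 2.45471089e-03 -9.99925707e-01 -1.19396736e-02]
 [-9.82002297e-01 -1.55510137e-04 -1.88868910e-01]
 [ 1.88853022e-01  1.21884055e-02 -9.81929722e-01]] [   9.76507433  602.43346007 1003.00315706]
```

View pics/side0.png

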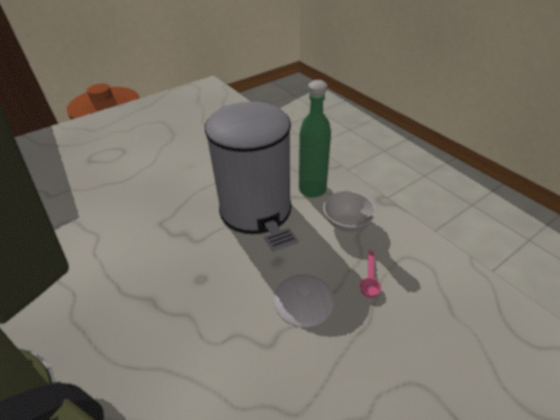

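View pics/top0.png

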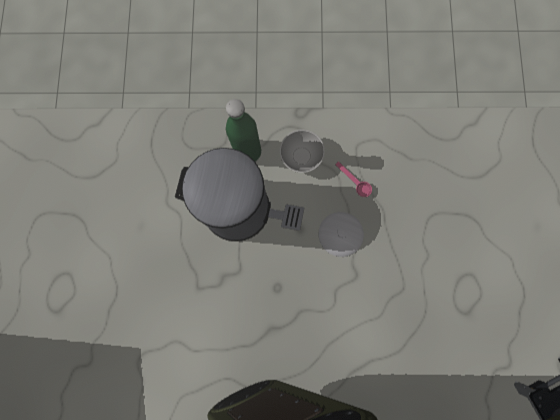

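The side view shows the bin at about (252,165), the pad at (281,240), the pan lid at (304,300) and the bowl at (349,210). The top view has the pad at (293,216), the lid top at (224,187) and the pan lid at (342,234). Next I'll measure these.

```bash
cat >> h.py <<'E'
def cloud(c):
    d=c['depth'];v,u=np.mgrid[:d.shape[0],:d.shape[1]]
    K=c['K'];P=np.stack([(u-K[0,2])/K[0,0]*d,(v-K[1,2])/K[1,1]*d,d],-1)
    W=(P-c['t'])@c['R']; W[d==0]=np.nan; return W
E
python3 - <<'E'
from h import *
np.set_printoptions(precision=1,suppress=True)
T=dict(np.load('pics/top0.npz'));S=dict(np.load('pics/side0.npz'))
for nm,c,pts in(('top',T,[(293,216),(286,216),(301,216),(290,206),(290,227),(276,214),(224,187),(342,234),(302,152),(310,216)]),('side',S,[(281,240),(270,240),(293,238),(277,233),(286,246),(304,300),(249,122),(349,213)])):
    W=cloud(c)
    for u,v in pts: print(nm,u,v,W[v,u])
WT=cloud(T);WS=cloud(S)
for nm,W in(('T',WT),('S',WS)):
    m=(W[...,2]>215)&(W[...,0]>300)&(W[...,0]<800)&(abs(W[...,1])<350)
    P=W[m]; print(nm,'lid',len(P),P[:,:2].min(0),P[:,:2].max(0),P[:,2].max())
    m=(W[...,2]>27)&(W[...,2]<55)&(W[...,0]>400)&(W[...,0]<700)&(W[...,1]<60)&(W[...,1]>-100)
    v,u=np.nonzero(m)
    mm=(u>255)&(u<315)&(v>195)&(v<235) if nm=='T' else (u>262)&(u<300)&(v>226)&(v<252)
    P=W[v[mm],u[mm]]; print('pad',len(P),P.mean(0),P.min(0),P.max(0))
    print(cv2.minAreaRect(P[:,:2].astype(np.float32)))
# triangulate pad center
def ray(c,u,v):
    o=-c['R'].T@c['t'];d=c['R'].T@np.linalg.inv(c['K'])@[u,v,1];return o,d/np.linalg.norm(d)
o1,d1=ray(T,293,216.5);o2,d2=ray(S,281,240)
a=np.linalg.lstsq(np.c_[d1,-d2],o2-o1,rcond=None)[0];print('tri',o1+a[0]*d1,o2+a[1]*d2)
im=cv2.imread('pics/top0.png')[130:270,160:400];cv2.imwrite('pics/topz.png',cv2.resize(im,None,fx=3.3,fy=3.3,interpolation=2))
im=cv2.imread('pics/side0.png')[190:330,200:400];cv2.imwrite('pics/sidez.png',cv2.resize(im,None,fx=4,fy=4,interpolation=2))
E
```

```text
top 293 216 [590.7 -10.5  40.7]
top 286 216 [590.6   7.   41. ]
top 301 216 [589.5 -30.3  47.5]
top 290 206 [616.1  -3.   40.8]
top 290 227 [562.7  -3.   42.3]
top 276 214 [596.6  32.2  36.2]
top 224 187 [613.  131.2 250.7]
top 342 234 [ 546.2 -132.2   35.3]
top 302 152 [770.3 -34.9   3.3]
top 310 216 [598.7 -55.   -4.2]
side 281 240 [585.5 -14.8  42. ]
side 270 240 [569.2   1.6  38.5]
side 293 238 [609.3 -24.4  40.7]
side 277 233 [592.2   8.7  38.6]
side 286 246 [586.2 -31.1  37.7]
side 304 300 [ 545.  -141.8   14.9]
side 249 122 [607.7 111.6 250.2]
side 349 213 [779.6 -17.5   6.9]
T lid 5662 [532.2  52.9] [793.7 235.2] 284.46675760811627
pad 641 [590.4   5.4  40.1] [554.4 -35.5  28.5] [636.8  59.1  50.5]
((594.2764282226562, 15.348045349121094), (99.47737121582031, 61.553123474121094), 75.17726135253906)
S lid 4224 [532.2  51.2] [788.9 221.3] 282.41954402849655
pad 549 [587.1  -6.6  40.4] [555.2 -36.5  33.2] [622.   38.   45.2]
((590.0336303710938, 1.5334053039550781), (70.09894561767578, 59.83144760131836), 78.38138580322266)
tri [590.3 -10.5  35.5] [589.   -9.9  35.3]
```

```bash
ls pics
```

```text
side0.npz
side0.png
sidez.png
top0.npz
top0.png
topz.png
```

View pics/topz.png

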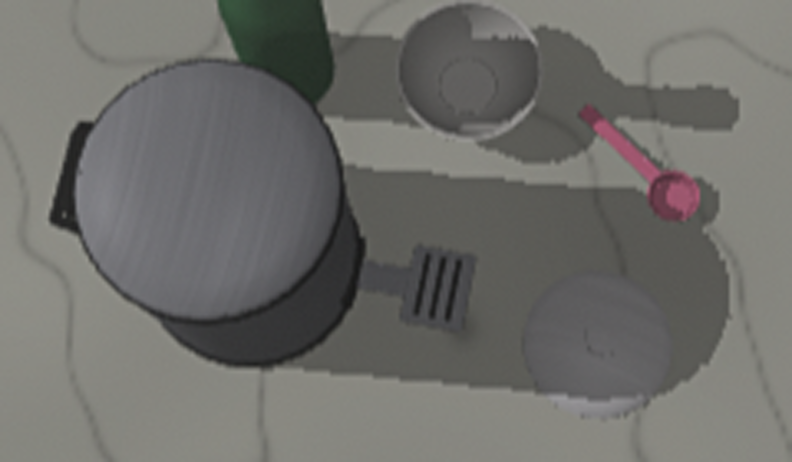

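View pics/sidez.png

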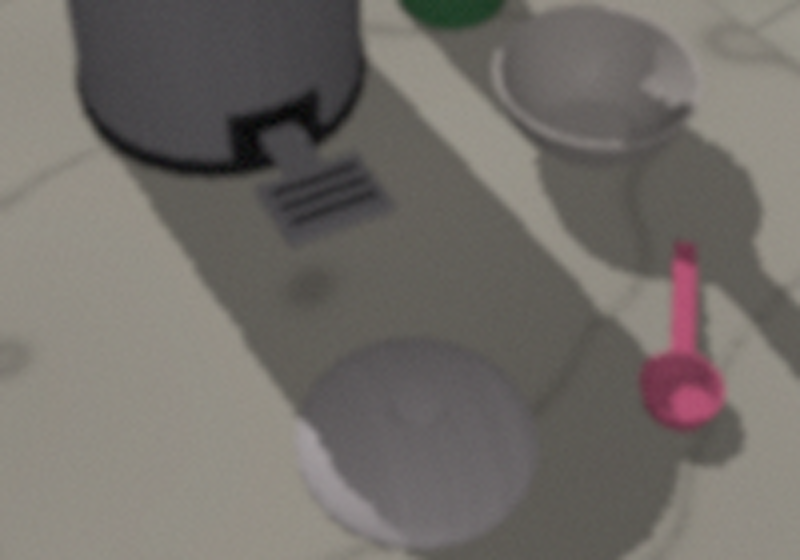

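```bash
python3 - <<'E'
from h import *
from scipy.optimize import least_squares
np.set_printoptions(precision=1,suppress=True)
for f in('top0','side0'):
    W=cloud(dict(np.load(f'pics/{f}.npz')))
    def circ(zl,zh,x0,y0,R):
        P=W[(W[...,2]>zl)&(W[...,2]<zh)&(np.hypot(W[...,0]-x0,W[...,1]-y0)<R)]
        if len(P)<10:return None
        r=least_squares(lambda q:np.hypot(P[:,0]-q[0],P[:,1]-q[1])-q[2],[x0,y0,R*.8],loss='soft_l1').x
        return r,len(P)
    print(f,'wall',circ(60,200,617,135,105),'panlid area',)
    P=W[(W[...,2]>4)&(W[...,2]<40)&(np.hypot(W[...,0]-546,W[...,1]+132)<80)];print('pan',P.min(0),P.max(0))
    P=W[(W[...,2]>225)&(W[...,0]<705)&(W[...,0]>500)&(W[...,1]>30)&(W[...,1]<240)];print('lid',cv2.minEnclosingCircle(P[:,:2].astype(np.float32)),P[:,2].max())
E
```

```text
top0 wall (array([619.8, 138.7,  85.5]), 663) panlid area
pan [ 466.6 -205.7    4. ] [620.9 -54.1  38.6]
lid ((616.43994140625, 141.39840698242188), 89.51927185058594) 254.3477475862227
side0 wall (array([618.3, 138.5,  83.6]), 3952) panlid area
pan [ 493.7 -189.1    4. ] [606.9 -77.1  37.3]
lid ((616.7335205078125, 136.53274536132812), 85.8443603515625) 252.09348591393265
```

```bash
cat >> h.py <<'E'
from scipy.spatial.transform import Rotation as Ro
np.set_printoptions(precision=2,suppress=True)
B=np.array([618.5,138.5]);F=np.array([-.196,-.981])
YAW=np.arctan2(-.196,.981)
def goal(dist,z,tilt,lat=0):
    p=np.r_[B+F*dist,z]; R=Ro.from_euler('xyz',[-np.pi/2,0,YAW])*Ro.from_rotvec([np.radians(tilt),0,0]); return p,R
def go(dist,z,tilt):
    s=manip.read_state();R0=Ro.from_euler('xyz',s['eef_rot']);p,R=goal(dist,z,tilt)
    print('dp',R0.inv().apply(p-s['eef_pos']),'turn',np.degrees((R0.inv()*R).as_rotvec()),'t',s['clock'],'pos',s['eef_pos'],'F',s['wrist_force'],s['joints'])
E
python3 - <<'E'
from h import *
print(manip.camera('wrist')['hand_eye'])
go(155,130,10)
E
```

```text
[[   1.     -0.      0.      1.14]
 [  -0.     -0.23    0.97 -179.72]
 [  -0.     -0.97   -0.23   66.34]
 [   0.      0.      0.      1.  ]]
dp [-271.92   75.29  518.54] turn [  9.28 -51.71   4.48] t 0.15 pos [ 248.41 -490.49  205.03] F [-0.57 -0.48 -0.73] [-1.17  0.3   1.52 -0.    1.32 -0.07]
```

```bash
python3 - <<'E'
from h import *
go(148,130,20)
E
```

```text
dp [-277.42   75.29  522.87] turn [ 18.59 -51.31   9.  ] t 0.15 pos [ 248.41 -490.49  205.03] F [-0.57 -0.48 -0.73] [-1.17  0.3   1.52 -0.    1.32 -0.07]
```

Emit:
servo_tool(commands=[{"dp": [-14, 0, 26], "turn": [1, -3, 0.5]}, {"dp": [-30, 0, 56], "turn": [2, -6, 1]}, {"dp": [-46, 0, 87], "turn": [3.5, -9.5, 1.7]}, {"dp": [-64, 0, 120], "turn": [5, -13, 2.3]}, {"dp": [-82, 0, 154], "turn": [6, -16, 3]}], grip=1, force=20)

```text
clock: 0.57
eef_pos: [349.2, -346.3, 205.0]
eef_rot: [-1.458, 0.038, -0.818]
wrist_force: [0.4, -0.1, 0.3]
finger_gap: 64.3
```

```bash
python3 - <<'E'
from h import *
go(148,130,20)
E
```

```text
dp [-80.58 123.36 396.25] turn [ 12.43 -35.18   6.07] t 0.5667 pos [ 349.17 -346.32  204.95] F [ 0.38 -0.06  0.32] [-0.92  0.19  1.66  0.11  1.34 -0.12]
```

Emit:
servo_tool(commands=[{"dp": [-7, 9, 32], "turn": [1, -3, 0.5]}, {"dp": [-14, 18, 64], "turn": [2, -6, 1]}, {"dp": [-21, 27, 98], "turn": [3, -9, 1.6]}, {"dp": [-28, 36, 132], "turn": [4, -12, 2]}, {"dp": [-34, 45, 166], "turn": [5, -15, 2.6]}])

```text
clock: 0.98
eef_pos: [449.9, -202.9, 180.0]
eef_rot: [-1.359, 0.041, -0.55]
wrist_force: [-0.1, -0.2, 0.6]
finger_gap: 31.1
```

```bash
python3 - <<'E'
from h import *
go(148,130,20)
E
```

```text
dp [ 18.59  98.65 224.5 ] turn [  7.37 -20.06   3.35] t 0.9833 pos [ 449.89 -202.88  179.98] F [-0.08 -0.21  0.62] [-0.61  0.22  1.7   0.22  1.28 -0.13]
```

Emit:
servo_tool(commands=[{"dp": [3, 14, 33], "turn": [1.3, -3.5, 0.6]}, {"dp": [6, 28, 66], "turn": [2.6, -7, 1.2]}, {"dp": [9, 42, 98], "turn": [3.8, -10, 1.7]}, {"dp": [11, 55, 128], "turn": [4.6, -13, 2.2]}, {"dp": [13, 67, 152], "turn": [5.2, -15, 2.5]}])

```text
clock: 1.4
eef_pos: [545.6, -68.3, 145.3]
eef_rot: [-1.259, 0.016, -0.282]
wrist_force: [0.2, -0.1, -0.5]
finger_gap: 0.5
```

```bash
python3 - <<'E'
from h import *
go(148,90,20)
E
```

```text
dp [25.88 74.16 51.1 ] turn [ 2.11 -4.88  0.73] t 1.4 pos [545.6  -68.28 145.33] F [ 0.17 -0.07 -0.5 ] [-0.34  0.36  1.61  0.33  1.22 -0.18]
```

Emit:
servo_tool(commands=[{"dp": [6, 17, 12], "turn": [0.6, -1.3, 0.2]}, {"dp": [12, 34, 24], "turn": [1.2, -2.6, 0.4]}, {"dp": [18, 52, 36], "turn": [1.7, -3.8, 0.6]}, {"dp": [23, 66, 46], "turn": [2, -4.6, 0.7]}, {"dp": [25.9, 74.2, 51.1], "turn": [2.1, -4.9, 0.7]}])

```text
clock: 1.82
eef_pos: [589.5, -5.4, 88.4]
eef_rot: [-1.222, 0.001, -0.195]
wrist_force: [-0.1, 0.7, 0.0]
finger_gap: 1.0
```

```bash
python3 - <<'E'
from h import *
go(148,90,20)
snap('wrist','w1.png');snap('side','s1.png');snap('top','t1.png')
a=np.vstack([cv2.imread('pics/s1.png')[:,150:450],]);b=cv2.imread('pics/t1.png')[100:300,150:400]
cv2.imwrite('pics/c1.png',np.hstack([a,cv2.resize(b,(525,420))])[:, :800])
E
```

```text
dp [ 0.22 -1.96 -0.68] turn [-0.01  0.07 -0.1 ] t 1.8167 pos [589.53  -5.36  88.39] F [-0.07  0.74  0.01] [-0.23  0.5   1.56  0.39  1.12 -0.21]
```

View pics/w1.png

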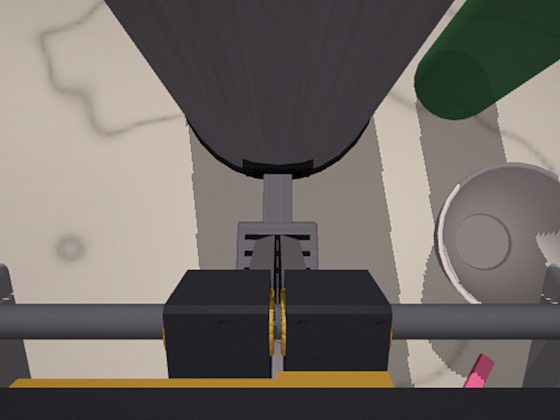

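View pics/c1.png

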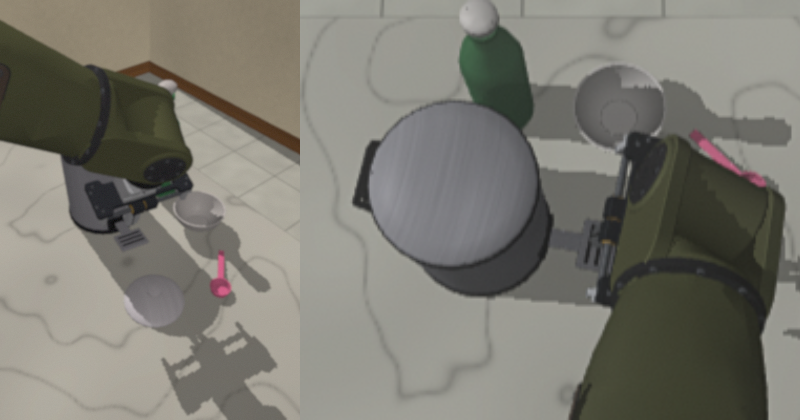

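The wrist view shows the fingers at column 278, centred on the pad (columns 238–317). The gripper is clear of the bin and bottle, so I'll go down.

Emit:
servo_tool(commands=[{"dp": [0, 7, -2.5], "turn": [0, 0, 0]}, {"dp": [0, 15, -6], "turn": [0, 0, 0]}, {"dp": [0, 23, -9], "turn": [0, 0, 0]}, {"dp": [0, 30, -11.5], "turn": [0, 0, 0]}, {"dp": [0, 34, -13], "turn": [0, 0, 0]}])

```text
clock: 2.38
eef_pos: [588.6, -7.4, 52.0]
eef_rot: [-1.222, 0.002, -0.197]
wrist_force: [0.4, -0.1, -0.6]
finger_gap: 0.6
```

```bash
python3 - <<'E'
from h import *
go(148,46,20)
snap('wrist','w2.png')
E
```

```text
dp [ 0.74  5.93 -1.18] turn [ 0.03 -0.04 -0.09] t 2.3833 pos [588.6   -7.44  51.98] F [ 0.39 -0.08 -0.56] [-0.23  0.55  1.59  0.4   1.05 -0.25]
```

View pics/w2.png

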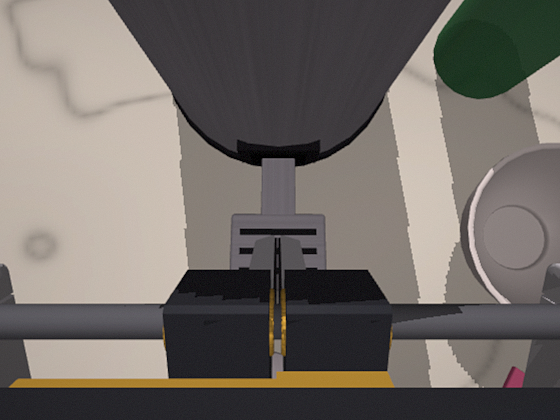

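The fingertips are at (278,237), over the pad, whose inner edge is at row 213. Next I'll feel for contact.

Emit:
servo_tool(commands=[{"dp": [0.3, 1.5, -0.5], "turn": [0, 0, 0]}, {"dp": [0.6, 3, -1], "turn": [0, 0, 0]}, {"dp": [0.7, 4.5, -1.3], "turn": [0, 0, 0]}, {"dp": [0.7, 6, -1.7], "turn": [0, 0, 0]}, {"dp": [0.7, 7, -2], "turn": [0, 0, 0]}])

```text
clock: 2.85
eef_pos: [589.4, -6.9, 44.4]
eef_rot: [-1.222, 0.002, -0.197]
wrist_force: [-1.7, -1.0, 5.0]
finger_gap: 0.8
```

```bash
python3 - <<'E'
from h import *
go(148,40,20)
E
```

```text
dp [ 0.06  4.25 -1.26] turn [ 0.02 -0.04 -0.1 ] t 2.85 pos [589.39  -6.95  44.43] F [-1.68 -1.02  5.02] [-0.23  0.57  1.59  0.41  1.04 -0.25]
```

Emit:
servo_tool(commands=[{"dp": [0, 1.6, -0.6], "turn": [0, 0, 0]}, {"dp": [0, 3.2, -1.2], "turn": [0, 0, 0]}, {"dp": [0, 4.8, -1.7], "turn": [0, 0, 0]}, {"dp": [0, 6.4, -2.3], "turn": [0, 0, 0]}, {"dp": [0, 8, -2.9], "turn": [0, 0, 0]}])

```text
clock: 3.27
eef_pos: [589.6, -7.3, 36.4]
eef_rot: [-1.222, 0.001, -0.197]
wrist_force: [-2.2, -3.6, 5.2]
finger_gap: 0.3
```

Emit:
servo_tool(commands=[{"dp": [0, 1.6, -0.6], "turn": [0, 0, 0]}, {"dp": [0, 3.2, -1.2], "turn": [0, 0, 0]}, {"dp": [0, 4.8, -1.7], "turn": [0, 0, 0]}, {"dp": [0, 6.4, -2.3], "turn": [0, 0, 0]}, {"dp": [0, 8, -2.9], "turn": [0, 0, 0]}])

```text
clock: 3.68
eef_pos: [589.7, -7.5, 27.9]
eef_rot: [-1.223, 0.0, -0.197]
wrist_force: [-1.3, -3.1, 4.7]
finger_gap: 0.6
```

```bash
python3 - <<'E'
from h import *
go(148,15,20)
snap('side','s3.png');snap('top','t3.png')
a=np.vstack([cv2.imread('pics/s3.png')[:,150:450],]);b=cv2.imread('pics/t3.png')[100:300,150:400]
cv2.imwrite('pics/c3.png',np.hstack([a,cv2.resize(b,(525,420))])[:, :800])
E
```

```text
dp [-0.39 12.39 -3.71] turn [ 0.05 -0.01 -0.02] t 3.6833 pos [589.73  -7.49  27.92] F [-1.25 -3.14  4.69] [-0.23  0.59  1.59  0.41  1.01 -0.27]
```

View pics/c3.png

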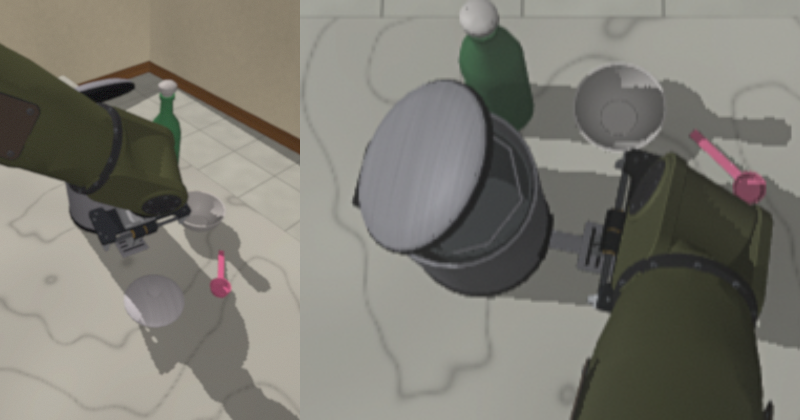

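Emit:
servo_tool(commands=[{"dp": [0, 1.5, -1], "turn": [0, 0, 0]}, {"dp": [0, 3, -1.8], "turn": [0, 0, 0]}, {"dp": [0, 4.5, -2.4], "turn": [0, 0, 0]}, {"dp": [0, 6, -3], "turn": [0, 0, 0]}, {"dp": [0, 7.5, -3.6], "turn": [0, 0, 0]}])

```text
clock: 4.2
eef_pos: [589.5, -7.9, 19.2]
eef_rot: [-1.222, 0.001, -0.197]
wrist_force: [0.6, 1.8, 2.8]
finger_gap: -0.0
```

Emit:
servo_tool(commands=[{"dp": [0, 0.7, -0.3], "turn": [0, 0, 0]}, {"dp": [0, 1.4, -0.6], "turn": [0, 0, 0]}, {"dp": [0, 2.1, -0.8], "turn": [0, 0, 0]}, {"dp": [0, 2.6, -1], "turn": [0, 0, 0]}, {"dp": [0, 3, -1.1], "turn": [0, 0, 0]}])

```text
clock: 4.62
eef_pos: [589.5, -7.9, 15.9]
eef_rot: [-1.222, 0.001, -0.197]
wrist_force: [-0.4, 1.7, 1.0]
finger_gap: 0.3
```

Emit:
servo_tool(commands=[{"dp": [0, 0.5, -0.2], "turn": [0, 0, 0]}, {"dp": [0, 1.0, -0.4], "turn": [0, 0, 0]}, {"dp": [0, 1.4, -0.5], "turn": [0, 0, 0]}])

```text
clock: 4.87
eef_pos: [589.5, -8.0, 14.3]
eef_rot: [-1.222, 0.001, -0.197]
wrist_force: [1.1, 0.7, 1.4]
finger_gap: 0.7
```

```bash
python3 - <<'E'
from h import *
go(148,13,20)
snap('wrist','w4.png');c=snap('top','t4.png')
a=cv2.imread('pics/w4.png')[:,180:380];b=cv2.imread('pics/t4.png')[100:300,150:400]
cv2.imwrite('pics/c4.png',np.hstack([a,cv2.resize(b,(525,420))])[:, :800])
E
```

```text
dp [-0.21  1.68  0.72] turn [ 0.03 -0.02 -0.05] t 4.8667 pos [589.46  -7.95  14.33] F [1.06 0.72 1.45] [-0.23  0.61  1.6   0.42  0.99 -0.28]
```

View pics/c4.png

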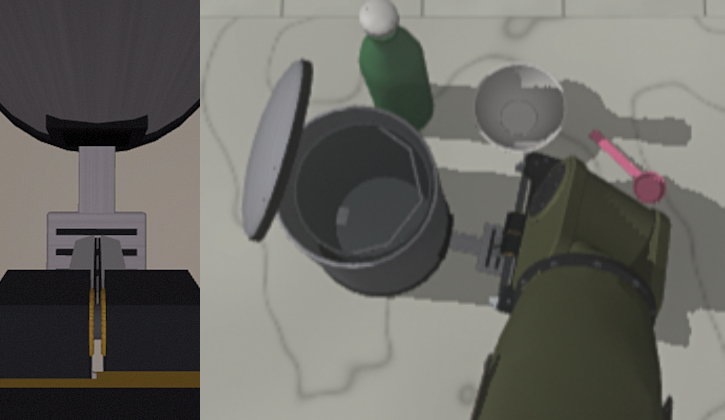

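The lid is nearly wide open and the fingers are still centred on the pad. I'll seat the lever on its stop.

Emit:
servo_tool(commands=[{"dp": [0, 0.5, -0.1], "turn": [0, 0, 0]}, {"dp": [0, 0.8, -0.2], "turn": [0, 0, 0]}, {"dp": [0, 0.8, -0.2], "turn": [0, 0, 0]}])

```text
clock: 5.22
eef_pos: [589.4, -7.9, 13.4]
eef_rot: [-1.222, 0.001, -0.197]
wrist_force: [0.8, 1.0, 1.2]
finger_gap: 0.5
```

Emit:
servo_tool(commands=[{"dp": [0, 0.5, -0.2], "turn": [0, 0, 0]}, {"dp": [0, 0.8, -0.2], "turn": [0, 0, 0]}, {"dp": [0, 0.8, -0.2], "turn": [0, 0, 0]}])

```text
clock: 5.47
eef_pos: [589.6, -7.8, 12.9]
eef_rot: [-1.222, 0.001, -0.197]
wrist_force: [-1.0, 0.7, 6.8]
finger_gap: 0.4
```

The force has risen to 6.8 N, so the lever is on its stop. Now I'll hold it there.

Emit:
servo_tool(commands=[{"dp": [0, 0.3, 0]}, {"dp": [0, 0.3, 0]}, {"dp": [0, 0.3, 0]}, {"dp": [0, 0.3, 0]}, {"dp": [0, 0.3, 0]}])

```text
$.commands[0]: bad value
```

```bash
python3 - <<'E'
from h import *
c=snap('top','t5.png');W=cloud(c)
P=W[(W[...,2]>235)&(W[...,1]>150)&(W[...,0]<720)&(W[...,0]>520)&(W[...,1]<300)]
# bin frame: back coord
b=(P[:,:2]-B)@(-F);print(len(P),P[:,2].max(),np.c_[b,P[:,2]][P[:,2].argsort()[[0,len(P)//2,-1]]])
u,s,v=np.linalg.svd(np.c_[P]-P.mean(0));print('normal',v[2])
go(148,13,20)
E
```

```text
1393 389.1702329426029 [[ 71.64 293.12]
 [ 51.86 368.17]
 [ 30.63 389.17]]
normal [0.12 0.83 0.55]
dp [-0.31  0.31  1.06] turn [ 0.03 -0.02 -0.04] t 5.5167 pos [589.58  -7.83  12.93] F [-1.65  0.44  6.4 ] [-0.23  0.61  1.6   0.42  0.99 -0.28]
```

Emit:
servo_tool(commands=[{"dp": [0, 0.3, 0], "turn": [0, 0, 0]}, {"dp": [0, 0.3, 0], "turn": [0, 0, 0]}, {"dp": [0, 0.3, 0], "turn": [0, 0, 0]}, {"dp": [0, 0.3, 0], "turn": [0, 0, 0]}, {"dp": [0, 0.3, 0], "turn": [0, 0, 0]}])

```text
clock: 5.93
eef_pos: [589.6, -7.8, 13.0]
eef_rot: [-1.222, 0.001, -0.197]
wrist_force: [-1.1, 0.1, 5.4]
finger_gap: 0.7
```

Emit:
servo_tool(commands=[{"dp": [0, 0.3, 0], "turn": [0, 0, 0]}, {"dp": [0, 0.3, 0], "turn": [0, 0, 0]}, {"dp": [0, 0.3, 0], "turn": [0, 0, 0]}, {"dp": [0, 0.3, 0], "turn": [0, 0, 0]}, {"dp": [0, 0.3, 0], "turn": [0, 0, 0]}])

```text
clock: 6.35
eef_pos: [589.6, -7.8, 13.0]
eef_rot: [-1.222, 0.001, -0.197]
wrist_force: [-2.4, -0.5, 5.0]
finger_gap: 0.3
```

Emit:
servo_tool(commands=[{"dp": [0, 0.5, -0.1], "turn": [0, 0, 0]}, {"dp": [0, 0.5, -0.1], "turn": [0, 0, 0]}, {"dp": [0, 0.5, -0.1], "turn": [0, 0, 0]}, {"dp": [0, 0.5, -0.1], "turn": [0, 0, 0]}, {"dp": [0, 0.5, -0.1], "turn": [0, 0, 0]}])

```text
clock: 6.77
eef_pos: [589.7, -7.8, 12.9]
eef_rot: [-1.222, 0.0, -0.197]
wrist_force: [-3.4, 0.4, 6.4]
finger_gap: 0.5
```

Emit:
servo_tool(commands=[{"dp": [0, 0.4, -0.1], "turn": [0, 0, 0]}, {"dp": [0, 0.4, -0.1], "turn": [0, 0, 0]}, {"dp": [0, 0.4, -0.1], "turn": [0, 0, 0]}, {"dp": [0, 0.4, -0.1], "turn": [0, 0, 0]}, {"dp": [0, 0.4, -0.1], "turn": [0, 0, 0]}])

```text
clock: 7.18
eef_pos: [589.7, -7.8, 12.9]
eef_rot: [-1.222, 0.0, -0.197]
wrist_force: [-3.2, -0.9, 6.7]
finger_gap: 0.5
```

Emit:
servo_tool(commands=[{"dp": [0, 0.4, -0.1], "turn": [0, 0, 0]}, {"dp": [0, 0.4, -0.1], "turn": [0, 0, 0]}, {"dp": [0, 0.4, -0.1], "turn": [0, 0, 0]}, {"dp": [0, 0.4, -0.1], "turn": [0, 0, 0]}, {"dp": [0, 0.4, -0.1], "turn": [0, 0, 0]}])

```text
clock: 7.6
eef_pos: [589.7, -7.8, 12.9]
eef_rot: [-1.222, 0.0, -0.197]
wrist_force: [-2.6, -0.1, 7.1]
finger_gap: 0.5
```

Emit:
servo_tool(commands=[{"dp": [0, 0.4, -0.1], "turn": [0, 0, 0]}, {"dp": [0, 0.4, -0.1], "turn": [0, 0, 0]}, {"dp": [0, 0.4, -0.1], "turn": [0, 0, 0]}, {"dp": [0, 0.4, -0.1], "turn": [0, 0, 0]}, {"dp": [0, 0.4, -0.1], "turn": [0, 0, 0]}])

```text
clock: 8.02
eef_pos: [589.7, -7.8, 12.9]
eef_rot: [-1.222, 0.0, -0.197]
wrist_force: [-3.2, -0.1, 7.4]
finger_gap: 0.4
```

Emit:
servo_tool(commands=[{"dp": [0, 0.4, -0.1], "turn": [0, 0, 0]}, {"dp": [0, 0.4, -0.1], "turn": [0, 0, 0]}, {"dp": [0, 0.4, -0.1], "turn": [0, 0, 0]}, {"dp": [0, 0.4, -0.1], "turn": [0, 0, 0]}, {"dp": [0, 0.4, -0.1], "turn": [0, 0, 0]}])

```text
clock: 8.43
eef_pos: [589.7, -7.8, 12.9]
eef_rot: [-1.222, 0.0, -0.196]
wrist_force: [-2.1, -0.2, 6.8]
finger_gap: 0.4
```

Emit:
servo_tool(commands=[{"dp": [0, 0.4, -0.1], "turn": [0, 0, 0]}, {"dp": [0, 0.4, -0.1], "turn": [0, 0, 0]}, {"dp": [0, 0.4, -0.1], "turn": [0, 0, 0]}, {"dp": [0, 0.4, -0.1], "turn": [0, 0, 0]}, {"dp": [0, 0.4, -0.1], "turn": [0, 0, 0]}])

```text
clock: 8.85
eef_pos: [589.7, -7.8, 12.9]
eef_rot: [-1.221, 0.0, -0.196]
wrist_force: [-3.4, -0.7, 7.5]
finger_gap: 0.3
```

Emit:
servo_tool(commands=[{"dp": [0, 0.4, -0.1], "turn": [0, 0, 0]}, {"dp": [0, 0.4, -0.1], "turn": [0, 0, 0]}, {"dp": [0, 0.4, -0.1], "turn": [0, 0, 0]}, {"dp": [0, 0.4, -0.1], "turn": [0, 0, 0]}, {"dp": [0, 0.4, -0.1], "turn": [0, 0, 0]}])

```text
clock: 9.27
eef_pos: [589.7, -7.8, 12.9]
eef_rot: [-1.221, 0.0, -0.196]
wrist_force: [-2.3, -0.2, 7.4]
finger_gap: 0.5
```

Held for 3.8 s on the stop. Now I'll ease the lever up.

Emit:
servo_tool(commands=[{"dp": [-0.1, -0.8, 0.3], "turn": [0, 0, 0]}, {"dp": [-0.2, -1.6, 0.6], "turn": [0, 0, 0]}, {"dp": [-0.2, -2.4, 0.9], "turn": [0, 0, 0]}, {"dp": [-0.2, -3.2, 1.2], "turn": [0, 0, 0]}, {"dp": [-0.2, -4, 1.5], "turn": [0, 0, 0]}])

```text
clock: 9.68
eef_pos: [589.5, -7.8, 17.2]
eef_rot: [-1.222, 0.0, -0.196]
wrist_force: [-0.4, -0.5, 2.0]
finger_gap: 0.5
```

Emit:
servo_tool(commands=[{"dp": [0, -0.8, 0.3], "turn": [0, 0, 0]}, {"dp": [0, -1.6, 0.6], "turn": [0, 0, 0]}, {"dp": [0, -2.4, 0.9], "turn": [0, 0, 0]}, {"dp": [0, -3.2, 1.2], "turn": [0, 0, 0]}, {"dp": [0, -4, 1.5], "turn": [0, 0, 0]}])

```text
clock: 10.1
eef_pos: [589.5, -7.9, 21.6]
eef_rot: [-1.222, 0.0, -0.196]
wrist_force: [-0.7, -1.0, 2.0]
finger_gap: 0.7
```

Emit:
servo_tool(commands=[{"dp": [0, -0.8, 0.3], "turn": [0, 0, 0]}, {"dp": [0, -1.6, 0.6], "turn": [0, 0, 0]}, {"dp": [0, -2.4, 0.9], "turn": [0, 0, 0]}, {"dp": [0, -3.2, 1.2], "turn": [0, 0, 0]}, {"dp": [0, -4, 1.5], "turn": [0, 0, 0]}])

```text
clock: 10.52
eef_pos: [589.6, -7.9, 26.0]
eef_rot: [-1.222, -0.0, -0.196]
wrist_force: [-1.2, -1.9, 3.8]
finger_gap: 0.5
```

Contact is steady at 2–4 N, so I'll carry on.

Emit:
servo_tool(commands=[{"dp": [0, -0.8, 0.3], "turn": [0, 0, 0]}, {"dp": [0, -1.6, 0.6], "turn": [0, 0, 0]}, {"dp": [0, -2.4, 0.9], "turn": [0, 0, 0]}, {"dp": [0, -3.2, 1.2], "turn": [0, 0, 0]}, {"dp": [0, -4, 1.4], "turn": [0, 0, 0]}])

```text
clock: 10.93
eef_pos: [589.6, -7.9, 30.4]
eef_rot: [-1.222, -0.0, -0.196]
wrist_force: [-1.2, -1.1, 3.9]
finger_gap: 0.6
```

Emit:
servo_tool(commands=[{"dp": [0, -0.7, 0.2], "turn": [0, 0, 0]}, {"dp": [0, -1.4, 0.4], "turn": [0, 0, 0]}, {"dp": [0, -2.1, 0.7], "turn": [0, 0, 0]}, {"dp": [0, -2.8, 0.9], "turn": [0, 0, 0]}, {"dp": [0, -3.5, 1.2], "turn": [0, 0, 0]}])

```text
clock: 11.35
eef_pos: [589.6, -7.8, 34.2]
eef_rot: [-1.221, -0.0, -0.196]
wrist_force: [-1.1, 0.2, 4.3]
finger_gap: -0.1
```

Emit:
servo_tool(commands=[{"dp": [0, -0.6, 0.2], "turn": [0, 0, 0]}, {"dp": [0, -1.2, 0.4], "turn": [0, 0, 0]}, {"dp": [0, -1.8, 0.6], "turn": [0, 0, 0]}, {"dp": [0, -2.4, 0.8], "turn": [0, 0, 0]}, {"dp": [0, -3, 1], "turn": [0, 0, 0]}])

```text
clock: 11.77
eef_pos: [589.6, -7.8, 37.4]
eef_rot: [-1.221, -0.0, -0.196]
wrist_force: [-1.4, 1.2, 5.1]
finger_gap: 0.4
```

Contact first came at about 44–45, so I'll slow down now.

Emit:
servo_tool(commands=[{"dp": [0, -0.5, 0.2], "turn": [0, 0, 0]}, {"dp": [0, -1, 0.4], "turn": [0, 0, 0]}, {"dp": [0, -1.5, 0.6], "turn": [0, 0, 0]}, {"dp": [0, -2, 0.7], "turn": [0, 0, 0]}, {"dp": [0, -2.5, 0.9], "turn": [0, 0, 0]}])

```text
clock: 12.18
eef_pos: [589.6, -7.7, 40.2]
eef_rot: [-1.221, -0.0, -0.196]
wrist_force: [-0.8, 2.4, 5.0]
finger_gap: 0.2
```

Emit:
servo_tool(commands=[{"dp": [0, -0.4, 0.1], "turn": [0, 0, 0]}, {"dp": [0, -0.8, 0.2], "turn": [0, 0, 0]}, {"dp": [0, -1.2, 0.4], "turn": [0, 0, 0]}, {"dp": [0, -1.6, 0.5], "turn": [0, 0, 0]}, {"dp": [0, -2, 0.7], "turn": [0, 0, 0]}])

```text
clock: 12.6
eef_pos: [589.6, -7.6, 42.3]
eef_rot: [-1.221, -0.0, -0.196]
wrist_force: [0.7, 3.6, 5.2]
finger_gap: 0.5
```

Emit:
servo_tool(commands=[{"dp": [0, -0.3, 0.1], "turn": [0, 0, 0]}, {"dp": [0, -0.6, 0.2], "turn": [0, 0, 0]}, {"dp": [0, -0.9, 0.3], "turn": [0, 0, 0]}, {"dp": [0, -1.2, 0.4], "turn": [0, 0, 0]}, {"dp": [0, -1.5, 0.5], "turn": [0, 0, 0]}])

```text
clock: 13.02
eef_pos: [589.6, -7.6, 43.9]
eef_rot: [-1.221, -0.0, -0.196]
wrist_force: [0.6, 4.1, 4.4]
finger_gap: 0.4
```

Emit:
servo_tool(commands=[{"dp": [0, -0.3, 0.1], "turn": [0, 0, 0]}, {"dp": [0, -0.6, 0.2], "turn": [0, 0, 0]}, {"dp": [0, -0.9, 0.3], "turn": [0, 0, 0]}, {"dp": [0, -1.2, 0.4], "turn": [0, 0, 0]}, {"dp": [0, -1.5, 0.5], "turn": [0, 0, 0]}])

```text
clock: 13.43
eef_pos: [589.4, -7.9, 45.2]
eef_rot: [-1.221, 0.0, -0.196]
wrist_force: [0.3, 0.5, 0.0]
finger_gap: 0.5
```

Force is back to zero. I'll withdraw and check.

Emit:
servo_tool(commands=[{"dp": [0, -4, 1], "turn": [0, 0, 0]}, {"dp": [0, -14, 2], "turn": [0, 0, 0]}, {"dp": [0, -30, 2], "turn": [0, 0, 0]}, {"dp": [0, -50, 0], "turn": [0, 0, 0]}, {"dp": [0, -70, 0], "turn": [0, 0, 0]}])

```text
clock: 13.85
eef_pos: [584.4, -32.1, 112.2]
eef_rot: [-1.222, 0.001, -0.196]
wrist_force: [-0.0, 0.9, 0.1]
finger_gap: 0.6
```

Emit:
servo_tool(commands=[{"dp": [0, -20, -5], "turn": [0, 0, 0]}, {"dp": [0, -45, -20], "turn": [0, 0, 0]}, {"dp": [0, -70, -40], "turn": [0, 0, 0]}, {"dp": [0, -85, -60], "turn": [0, 0, 0]}, {"dp": [0, -90, -70], "turn": [0, 0, 0]}])

```text
clock: 14.27
eef_pos: [565.6, -129.7, 175.3]
eef_rot: [-1.223, -0.003, -0.198]
wrist_force: [0.3, -0.3, 0.4]
finger_gap: 0.2
```

```bash
python3 - <<'E'
from h import *
go(148,13,20)
snap('side','s6.png');c=snap('top','t6.png')
a=cv2.imread('pics/s6.png')[:,150:450];b=cv2.imread('pics/t6.png')[100:300,150:400]
cv2.imwrite('pics/c6.png',np.hstack([a,cv2.resize(b,(525,420))])[:, :800])
for f in('top0','t6'):
    W=cloud(dict(np.load(f'pics/{f}.npz')))
    P=W[(W[...,2]>225)&(W[...,0]<705)&(W[...,0]>500)&(W[...,1]>30)&(W[...,1]<240)];print(f,P.mean(0),P[:,2].max(),len(P))
E
```

```text
dp [ -1.21 195.28  62.59] turn [0.09 0.   0.16] t 14.2667 pos [ 565.6  -129.75  175.28] F [ 0.34 -0.34  0.4 ] [-0.44  0.43  1.46  0.35  1.35 -0.34]
top0 [613.5  136.13 243.17] 254.3477475862227 5234
t6 [613.55 136.16 243.15] 253.65349216320737 5240
```

View pics/c6.png

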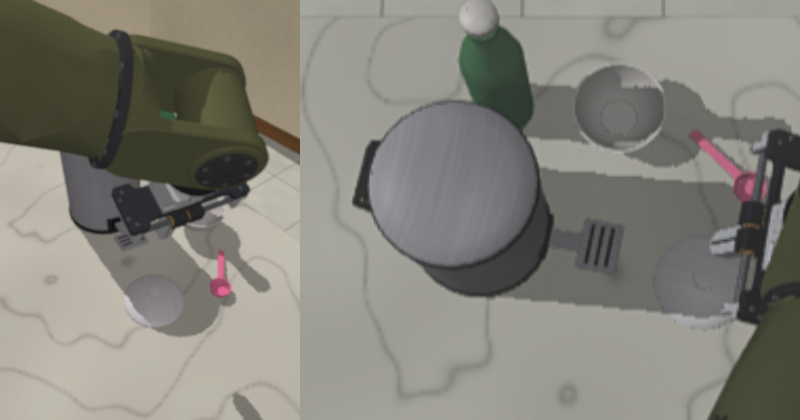

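The lid is shut and the pad is back up. The bin hasn't moved (its lid points agree to within 0.1 mm), and everything else is where it was. The hand is clear at about z 175.

Emit:
servo_tool(commands=[{"dp": [0, -2, 0], "turn": [0, 0, 0]}, {"dp": [0, -2, 0], "turn": [0, 0, 0]}, {"dp": [0, -2, 0], "turn": [0, 0, 0]}])

```text
clock: 14.62
eef_pos: [565.3, -127.9, 174.6]
eef_rot: [-1.222, 0.001, -0.197]
wrist_force: [-0.4, 0.9, 0.2]
finger_gap: 0.5
```

```bash
python3 -c "
from cell import manip
s=manip.read_state();print(s['qd'],s['wrist_force'])
print(manip.sign_off())"
```

```text
[ 0.00105729  0.00152785 -0.00084434 -0.00134986  0.00049126 -0.00459654] [-0.38676976  0.8946214   0.17215775]
the job is handed in; nothing more can be done
None
```

The bin was opened, held and closed as you asked, and the job is handed in at 14.6 s.

- **Opening:** I pushed the lever down with shut fingertips until it met its stop, where the force rose to about 7 N. I held it there for about 3.8 s. A depth picture during the hold put the lid's front edge at about 389 mm height, which agrees with wide open. A rough plane fit to the domed lid gave only about 57° instead of 69°; I put that down to the dome.
- **Closing:** I eased the lever up over about 4 s, slowing to about 4 mm/s at the end. The fingertips stayed in contact until the lever was back at its rest height and the force fell to zero.
- **Last checks:** The last pictures show the lid shut, the pad back up and the hand clear. The bin's lid points agree with the start to within 0.1 mm. The bottle, bowl, pan lid and spoon look unmoved, by eye only; the arm hid part of the spoon and pan lid in the top view. The highest force I saw was about 7.5 N along the vertical.

One hold call was refused for a missing field; the arm held its target and it cost no time.

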